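# Load the instrument cassette in reverse order

## Task

Move the four dental instruments from the black rests on the white drip tray into the empty cassette with the blue rails, in reverse order: the one that starts leftmost goes into the rightmost slot, the second from the left into the second slot from the right, and so on (left and right as seen by the robot). Lay each one centred across both rails, bedded down in its own slot, and do not let any instrument drop onto the worktop or a tray floor.

Things in the scene. Friction and masses are not known exactly. Their poses are not given: they have to be found in the camera images.
- mirror: Loose steel mouth mirror: round handle 10 mm thick, from 75 mm behind its origin to 68 mm ahead; thin neck and 22 mm mirror disc in front; 180 mm long, 35 g. Origin on the handle's axis near its balance point, the place to grip; x along the handle, to the front end (at the start away from the robot). Lies level; may roll about x.
- scaler: Loose steel double-ended scaler: round handle 12 mm thick, 68 mm to either side of its origin; a thin bent hook at both ends; 196 mm long, 35 g. Origin on the handle's axis near its balance point, the place to grip; x along the handle, to the front end (at the start away from the robot). Lies level; may roll about x.
- elevator: Loose steel elevator: round handle 16 mm thick, from 75 mm behind its origin to 68 mm ahead; 23 mm ball at the rear, small flat blade in front; 194 mm long, 70 g. Origin on the handle's axis near its balance point, the place to grip; x along the handle, to the front end (at the start away from the robot). Lies level; may roll about x.
- syringe: Loose steel cartridge syringe: barrel 14 mm thick, from 74 mm behind its origin to 68 mm ahead; 42 mm crossbar and 25 mm thumb ring at the rear, thin nozzle in front; 194 mm long, 80 g. Origin on the handle's axis near its balance point, the place to grip; x along the handle, to the front end (at the start away from the robot). Lies level; may roll about x.
- rest_mirror: Fixed black rubber rest on which the mirror starts; four alike in a row 55 mm apart, in any order. Foot plate 130 x 44 x 5 mm; two V-notched supports 48 mm wide at x = -45, +45 mm (10 mm thick), notch bottom 34 mm, tops 43 mm above the origin; open between them. Origin: underside centre; x along the instrument, y left along the row. It stays put.
- rest_scaler: Fixed black rubber rest on which the scaler starts; four alike in a row 55 mm apart, in any order. Foot plate 130 x 44 x 5 mm; two V-notched supports 48 mm wide at x = -45, +45 mm (10 mm thick), notch bottom 34 mm, tops 43 mm above the origin; open between them. Origin: underside centre; x along the instrument, y left along the row. It stays put.
- rest_elevator: Fixed black rubber rest on which the elevator starts; four alike in a row 55 mm apart, in any order. Foot plate 130 x 44 x 5 mm; two V-notched supports 48 mm wide at x = -45, +45 mm (10 mm thick), notch bottom 34 mm, tops 43 mm above the origin; open between them. Origin: underside centre; x along the instrument, y left along the row. It stays put.
- rest_syringe: Fixed black rubber rest on which the syringe starts; four alike in a row 55 mm apart, in any order. Foot plate 130 x 44 x 5 mm; two V-notched supports 48 mm wide at x = -45, +45 mm (10 mm thick), notch bottom 34 mm, tops 43 mm above the origin; open between them. Origin: underside centre; x along the instrument, y left along the row. It stays put.
- drip_tray: Fixed white drip tray under the rests, 210 (x) by 236 (y) mm, rim 12 mm high, floor 6 mm. Origin: underside centre; x away from the robot, y left along the row of rests, which stand at about y = -82.5, -27.5, 27.5, 82.5 mm.
- cassette: Fixed open steel cassette 210 (x) by 236 (y) mm, rim 14 mm. Origin: underside centre; x away from the robot, y left. Two blue rails along y at x = -45, +45 mm (10 mm thick), open between them, with four V-notches (slots) at y = -82.5, -27.5, 27.5, 82.5 mm: flat bottoms 11 mm wide, 40 mm above the origin; ridges rise to 62 mm, the outermost to 52. A seated handle's axis is 40 mm plus its radius up.

How it is judged:
By the outcome, as a careful person would: the job done as asked, in the order asked, and still so for the second after the job is handed in, with the robot touching nothing.
It also fails if it takes over 99 s, if anything falls off the work surface, if the arm or the gripper's body presses on something with over 40 N, if the wrist force passes 120 N, or if a joint passes its speed limit or range.

## Robot

A 6-joint arm with a two-finger parallel gripper is mounted at the origin on the work surface. World frame = base frame: x ahead of the robot, y to its left, z up, the work surface at z = 0. Lengths are in mm, angles in rad, forces in N, time in s.
With the tool pointing down it reaches from about 400 to 925 mm from the base axis. Payload 12.5 kg.
Tool frame: the origin (TCP) lies at the very end of the fingers, on their centre line; the grasp point (between the pads) lies 19 mm behind it; z points along the fingers, y is the line along which they close (so a half turn about z gives the same grasp; the last joint's range is limited). The gripper opens to 95 mm and grips with 3 to 60 N. Pads are 20 mm wide; open, the fingers measure 119 mm over their backs; the gripper's body (75 mm by 180 mm) begins 59 mm behind the grasp point.
Start: joints at [1.139, 0.491, 1.559, -0, 1.092, -0.106], TCP at [200.025, 592.146, 214.661] pointing down, gripper open.
Joint ranges: [-3.1, 3.1], [-0.84, 2.19], [0.05, 2.79], [-1.13, 4.28], [0.06, 2.93], [-2.69, 2.69]. Speed limits (rad/s): [2.22, 2.22, 2.79, 3.14, 3.14, 3.14].

## Interface

Orientations are given as a unit quaternion [x, y, z, w].
In Python, from bench import r, cams, close_job gives the robot as it stands. The module is installed in compiled form; this text tells all that it offers.
- The arm moves only by the tool play_rows, never from a script. Its argument "rows" is a list of rows, each a list of 5 numbers: the shift along the tool's x, y, z in m, then the turn about the tool's z in rad, then the finger opening in m, from 0 to 0.0951. In form: [[dx, dy, dz, roll, claw], ...]. A call has 1 to 20 rows; each row shifts and turns the commanded pose from where the row before left it, along the tool's axes as they then stand; what a row does not reach is not made up. A row lasts 1/10 s, in which the tool goes at most 50 mm and 8.59 degrees, less where a joint would pass 70% of its speed; a pose out of reach is approached as far as the arm can. A call is refused whole if a number of a shift passes 0.05 or a number of a turn 0.15, either way. A call with a gripper value outside its range is refused whole. The fingers move at their own pace and stop on an object; "squeeze" is the grip in N (left out, the last holds). Time passes only in rows, so rows that do not move let the fingers close. It gives the time, the measured TCP pose, the force, the opening and the grip force at its end, in the units of the state.
- r.observe(): the state, without advancing time (a new reading comes with each control period).
- cams.get_image(name): name is "scene" or "top" or "wrist"; returns the picture (400x640x3 uint8, blue, green, red); there is no depth.
- cams.calibration(name): a dict with "K" (3x3 intrinsics, pixels), "pose" (4x4, takes a point from camera to world coordinates); the wrist camera has in their place "mount" (4x4, takes a point from camera to tool coordinates, whose origin is the TCP and whose axes are the flange's). Camera axes: x right, y up, looking along -z (the intrinsics and any distortion apply to the point x, -y, -z); pixel columns grow to the right and rows downward; lengths in mm; the calibration is good to about 2 mm. A picture is of the moment at which its call begins: read the wrist's pose just before it. calibration takes no time and is no camera call.
- close_job(): hands the job in; it is judged then, once.
The state is a dict: "time_s": time; "joint_positions": joint angles; "joint_velocities": joint speeds; "effort": joint torques, N m; "ee_pos": TCP position; "orientation": TCP orientation; "force": force on the tool from outside, world axes, zero at the start; "moment": the same for the moment, N m; "opening": finger opening in mm; "finger_force": force on a finger pad.
Only numpy, scipy, OpenCV 4.12 (cv2) and the standard library are available. Lean on these libraries where they do the work, as an engineer would, in place of code of your own. Each camera call takes 0.05 s, during which the arm holds its last target. There are 200 camera calls.

## Working session

There is one attempt and no reset: what is moved stays moved. The work goes in short steps, Python scripts to look and compute and a tool call to move; the robot and the scene stay as the last step left them, time stands still between calls to the robot, and variables do not carry over. Pictures are saved under pics/ and viewed, at most 14 in all, crops included, and the job is handed in when it is done.

Besides the shell and the picture viewer there is one more tool, called after "Emit:" as name(argument=value, ...), one argument or row to a line, values as JSON. play_rows: Moves the arm, as the interface text tells. Its arguments: {"type":"object","properties":{"rows":{"type":"array"},"squeeze":{"type":"number"}},"required":["rows"]}

```bash
mkdir -p pics; python3 - <<'E'
from bench import r,cams
import cv2,numpy as np
s=r.observe();print(s)
for n in("top","scene","wrist"):
    cv2.imwrite(f"pics/{n}0.png",cams.get_image(n));c=cams.calibration(n)
    print(n,{k:np.round(v,3).tolist() if not isinstance(v,str) else v for k,v in c.items()})
E
```

```text
{'time_s': 0.0, 'joint_positions': array([ 1.13939022e+00,  4.91556581e-01,  1.55947963e+00, -2.26599666e-05,
        1.09167810e+00, -1.05593847e-01]), 'joint_velocities': array([ 3.59727649e-04, -1.51555935e-03, -4.46739870e-04, -4.22138357e-04,
       -3.68571350e-05,  4.20290710e-04]), 'effort': array([ 1.40319198e-04, -6.12663817e+01, -2.58175099e+01,  6.92415750e-02,
        4.83278360e-02, -8.73547719e-05]), 'ee_pos': array([199.92234447, 591.89435182, 214.05320196]), 'orientation': array([ 1.62181355e-01,  9.86760809e-01, -5.43402720e-04, -1.39089097e-04]), 'force': array([-0.14345625,  0.16231443, -1.39275273]), 'moment': array([-0.03646658, -0.02567642, -0.00467611]), 'finger_force': 0.0, 'opening': 94.91990069775686}
top {'K': [[475.003, 0.0, 319.314], [0.0, 475.003, 202.799], [0.0, 0.0, 1.0]], 'pose': [[-0.01, 0.991, -0.132, 423.78], [-1.0, -0.007, 0.022, 12.231], [0.021, 0.133, 0.991, 1164.356], [0.0, 0.0, 0.0, 1.0]]}
scene {'K': [[437.739, 0.0, 323.774], [0.0, 437.739, 203.601], [0.0, 0.0, 1.0]], 'pose': [[0.508, -0.704, 0.497, 955.931], [0.861, 0.421, -0.284, -240.339], [-0.009, 0.573, 0.82, 768.916], [0.0, 0.0, 0.0, 1.0]]}
wrist {'K': [[276.593, 0.0, 321.088], [0.0, 276.593, 198.239], [0.0, 0.0, 1.0]], 'mount': [[0.0, 0.966, 0.258, 72.073], [1.0, -0.0, 0.0, 0.791], [0.0, 0.258, -0.966, -168.655], [0.0, 0.0, 0.0, 1.0]]}
```

View pics/top0.png

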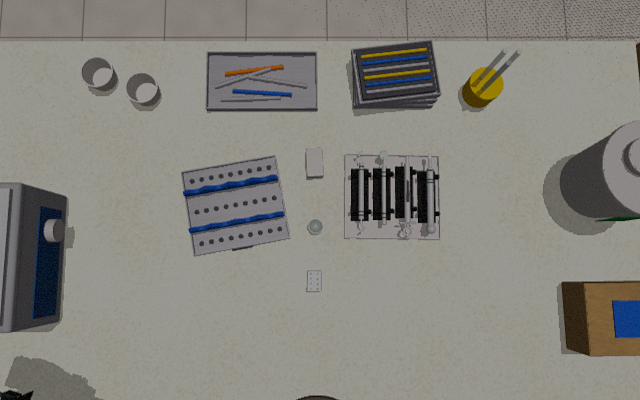

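View pics/scene0.png

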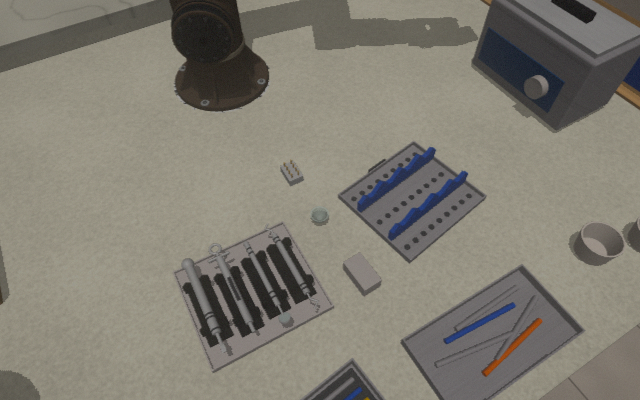

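```bash
cat > h.py <<'E'
import cv2,numpy as np
from bench import r,cams
from scipy.spatial.transform import Rotation as R
def cam(n,s=None):
    c=cams.calibration(n)
    if n!="wrist": return c["K"],np.array(c["pose"])
    T=np.eye(4);T[:3,:3]=R.from_quat(s["orientation"]).as_matrix();T[:3,3]=s["ee_pos"]
    return c["K"],T@np.array(c["mount"])
def px2(K,P,uv,z):
    uv=np.atleast_2d(np.array(uv,float));d=np.c_[(uv[:,0]-K[0,2])/K[0,0],-(uv[:,1]-K[1,2])/K[1,1],-np.ones(len(uv))]@P[:3,:3].T
    return (P[:3,3]+d*((z-P[2,3])/d[:,2])[:,None])
def proj(K,P,X):
    c=(np.atleast_2d(X)-P[:3,3])@P[:3,:3]
    return np.c_[K[0,2]+K[0,0]*c[:,0]/-c[:,2],K[1,2]-K[1,1]*c[:,1]/-c[:,2]]
def masks(im):
    b,g,rr=[im[...,i].astype(int) for i in range(3)]
    return ((b-rr>60)).astype(np.uint8),((b+g+rr)<110).astype(np.uint8)
E
python3 - <<'E'
from h import *
print(cams.calibration("top").keys(), cams.calibration("wrist").get("dist"))
K,P=cam("top");im=cv2.imread("pics/top0.png")
bl,bk=masks(im)
for nm,m,z in(("blue",bl,55),("black",bk,40)):
    m[:140]=0;m[260:]=0;m[:,:170]=0;m[:,450:]=0
    n,l,st,ce=cv2.connectedComponentsWithStats(m)
    for i in range(1,n):
        if st[i,4]>80:
            q=cv2.minAreaRect(np.argwhere(l==i)[:,::-1].astype(np.float32))
            print(nm,st[i],np.round(q[0]),q[1:],px2(K,P,[q[0]],z).round(0))
print(px2(K,P,[[182,171],[275,156],[290,238],[196,255]],14).round(0))
print(px2(K,P,[[345,154],[439,155],[439,239],[345,238]],12).round(0))
cv2.imwrite("pics/crop1.png",cv2.resize(im[140:265,170:450],None,fx=2.85,fy=2.85,interpolation=cv2.INTER_CUBIC))
E
```

```text
dict_keys(['K', 'pose']) None
blue [183 175  95  20 415] [230. 184.] ((5.9666290283203125, 95.52400207519531), 79.99201965332031) [[617. 199.  55.]]
blue [188 211  96  22 420] [236. 221.] ((5.277120590209961, 96.50870513916016), 79.69515228271484) [[530. 184.  55.]]
black [395 167   9  51 435] [399. 192.] ((50.0, 8.0), 90.0) [[ 599. -204.   40.]]
black [410 167   7  51 118] [413. 192.] ((50.03578567504883, 5.538517951965332), 88.45184326171875) [[ 599. -238.   40.]]
black [351 169   9  52 380] [355. 194.] ((8.0, 51.0), 0.0) [[593. -98.  40.]]
black [373 169   9  51 438] [377. 194.] ((50.0, 8.0), 90.0) [[ 594. -151.   40.]]
black [386 169   8  51 231] [390. 194.] ((50.0, 7.0), 90.0) [[ 594. -181.   40.]]
black [362 170   9  51 229] [367. 195.] ((7.713831901550293, 50.15989303588867), 2.2906100749969482) [[ 592. -127.   40.]]
black [417 171  10  52 465] [422. 196.] ((51.0, 9.0), 90.0) [[ 588. -258.   40.]]
black [226 180  43   9  83] [247. 183.] ((3.1235809326171875, 42.414939880371094), 80.53767395019531) [[622. 160.  40.]]
[[658. 323.  14.]
 [695.  95.  14.]
 [492.  59.  14.]
 [453. 284.  14.]]
[[ 700.  -78.   12.]
 [ 696. -313.   12.]
 [ 487. -304.   12.]
 [ 491.  -74.   12.]]
```

View pics/crop1.png

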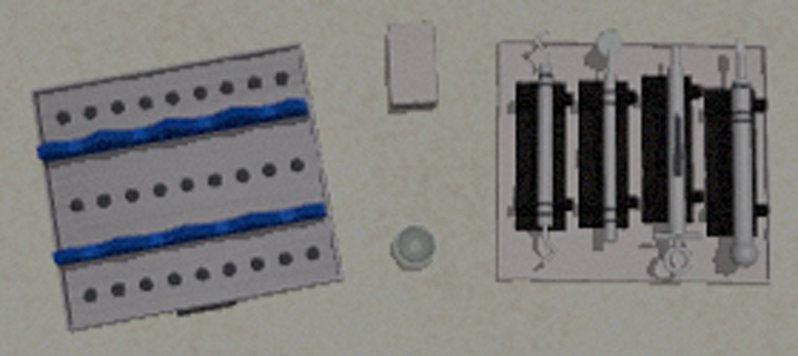

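Emit:
play_rows(
  rows=[
    [-0.0325,-0.0194,0,0,0.04],
    [-0.0325,-0.0194,0,0,0.04],
    [-0.0325,-0.0194,0,0,0.04],
    [-0.0325,-0.0194,0,0,0.04],
    [-0.0325,-0.0194,0,0,0.04],
    [-0.0325,-0.0194,0,0,0.04],
    [-0.0325,-0.0194,0,0,0.04],
    [-0.0325,-0.0194,0,0,0.04],
    [-0.0325,-0.0194,0,0,0.04],
    [-0.0325,-0.0194,0,0,0.04],
    [-0.0325,-0.0194,0,0,0.04],
    [-0.0325,-0.0194,0,0,0.04],
    [-0.0325,-0.0194,0,0,0.04],
    [-0.0325,-0.0194,0,0,0.04],
    [0,0,0,-0.126,0.04],
    [0,0,0,-0.126,0.04],
    [0,0,0,-0.126,0.04],
    [0,0,0,-0.126,0.04],
    [0,0,0,0,0.04],
  ],
  squeeze=20,
)

```text
time_s: 2.05
ee_pos: [544.1, 189.1, 214.4]
orientation: [-0.09, 0.996, 0.0, -0.0]
force: [0.3, -0.6, -0.3]
opening: 39.7
finger_force: 0.0
```

```bash
python3 - <<'E'
from h import *
s=r.observe();im=cams.get_image("wrist");cv2.imwrite("pics/w1.png",im)
np.savez("w1.npz",p=s["ee_pos"],o=s["orientation"])
print(s["ee_pos"],s["orientation"],s["opening"],s["joint_positions"])
E
```

```text
[544.08882452 189.11853399 214.4334098 ] [-8.98455438e-02  9.95955692e-01  1.45071494e-05 -1.92044159e-04] 39.72734403935013 [ 2.19829883e-01  4.21618976e-01  1.68173947e+00  9.11091330e-05
  1.03861131e+00 -1.53094641e+00]
```

View pics/w1.png

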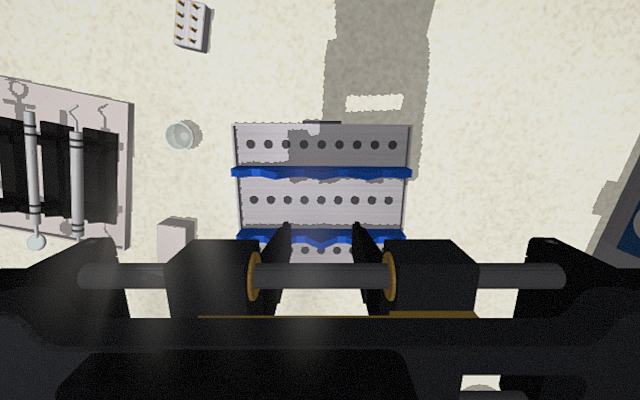

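```bash
python3 - <<'E'
from h import *
d=np.load("w1.npz");s=dict(ee_pos=d["p"],orientation=d["o"])
K,P=cam("wrist",s);im=cv2.imread("pics/w1.png")
bl,_=masks(im)
n,l,st,ce=cv2.connectedComponentsWithStats(bl[:,:440])
for i in range(1,n):
    if st[i,4]>100:
        pts=np.argwhere(l==i)[:,::-1];a=pts[pts[:,0]==pts[:,0].min()].mean(0);b=pts[pts[:,0]==pts[:,0].max()].mean(0)
        W=px2(K,P,[a,b],50);print(st[i],a,b,W.round(1).tolist(),W.mean(0).round(1))
# bottom edge profile of near rail
yy=[(c,int(np.flatnonzero(bl[150:195,c])[-1]+150),int(np.flatnonzero(bl[150:195,c])[0]+150)) for c in range(232,412,6) if bl[150:195,c].any()]
print(yy)
# predicted projections for pose guess
C=np.array([574,190.5]);t=np.radians(10.2);c,sn=np.cos(t),np.sin(t)
def w(x,y,z): return [C[0]+c*x-sn*y,C[1]+sn*x+c*y,z]
print("rim",proj(K,P,[w(-105,118,14),w(-105,-118,14)]).round(1).tolist())
print("peaks -40",proj(K,P,[w(-40,y,62) for y in(-55,0,55)]).round(1).tolist())
print("notch far edge",proj(K,P,[w(-40,y,40) for y in(-82.5,-27.5,27.5,82.5)]).round(1).tolist())
v=im.copy()
cv2.imwrite("pics/w1c.png",cv2.resize(im[110:260,220:425],None,fx=3.8,fy=3.8,interpolation=cv2.INTER_CUBIC))
E
```

```text
[ 231  166  181   14 1838] [231. 172.] [411. 172.] [[548.0, 78.9, 50.0], [508.8, 294.2, 50.0]] [528.4 186.6  50. ]
[236 228  41  16 400] [236. 237.] [276. 229.] [[631.7, 93.5, 50.0], [611.5, 142.9, 50.0]] [621.6 118.2  50. ]
[291 229  61  21 519] [291. 240.] [351.         236.92307692] [[623.1, 164.2, 50.0], [604.9, 240.0, 50.0]] [614.  202.1  50. ]
[366 229  40  15 396] [366. 229.] [405. 237.] [[590.8, 256.7, 50.0], [592.5, 308.8, 50.0]] [591.6 282.7  50. ]
[(232, 176, 169), (238, 177, 166), (244, 176, 166), (250, 176, 166), (256, 176, 166), (262, 176, 166), (268, 177, 166), (274, 179, 166), (280, 177, 166), (286, 177, 166), (292, 176, 167), (298, 176, 169), (304, 176, 169), (310, 176, 171), (316, 177, 169), (322, 178, 169), (328, 177, 167), (334, 176, 167), (340, 176, 167), (346, 176, 167), (352, 176, 167), (358, 177, 167), (364, 178, 167), (370, 178, 167), (376, 177, 167), (382, 176, 167), (388, 176, 167), (394, 176, 167), (400, 177, 167), (406, 177, 167)]
rim [[409.6, 121.8], [226.1, 121.4]]
peaks -40 [[270.8, 178.3], [317.4, 178.4], [364.1, 178.5]]
notch far edge [[251.9, 174.9], [295.8, 175.0], [339.5, 175.1], [383.3, 175.2]]
```

View pics/w1c.png

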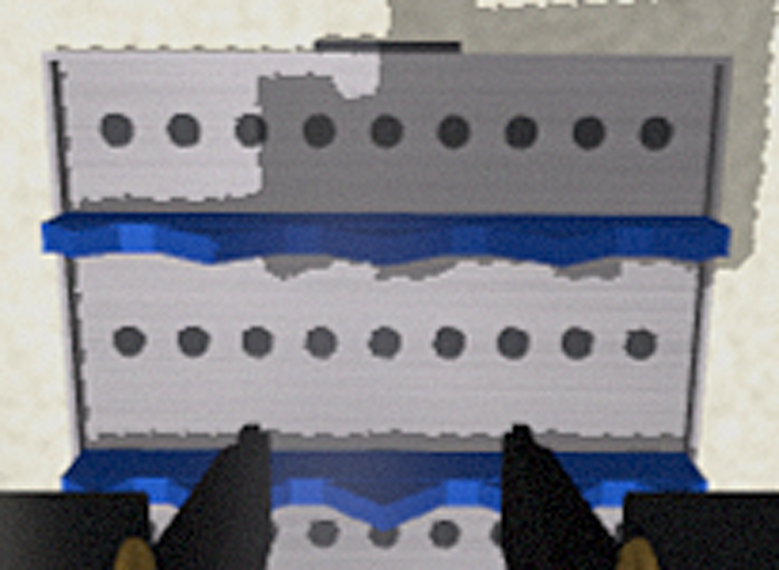

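Emit:
play_rows(
  rows=[
    [0.0006,-0.0383,0,0,0.035],
    [0.0006,-0.0383,0,0,0.035],
    [0.0006,-0.0383,0,0,0.035],
    [0.0006,-0.0383,0,0,0.035],
    [0.0006,-0.0383,0,0,0.035],
    [0.0006,-0.0383,0,0,0.035],
    [0.0006,-0.0383,0,0,0.035],
    [0.0006,-0.0383,0,0,0.035],
    [0,0,0,0.103,0.035],
    [0,0,0,0.103,0.035],
    [0,0,0,0,0.035],
  ],
)

```text
time_s: 3.2
ee_pos: [593.6, -113.5, 214.4]
orientation: [0.017, 1.0, 0.0, -0.0]
force: [-0.0, -0.3, 0.0]
opening: 34.6
finger_force: 0.0
```

```bash
python3 - <<'E'
from h import *
s=r.observe();im=cams.get_image("wrist");cv2.imwrite("pics/w2.png",im)
np.savez("w2.npz",p=s["ee_pos"],o=s["orientation"])
print(s["ee_pos"],s["orientation"],s["opening"])
K,P=cam("wrist",s);print(proj(K,P,[s["ee_pos"]]))
cv2.imwrite("pics/w2c.png",cv2.resize(im[20:250,10:410],None,fx=2,fy=2,interpolation=cv2.INTER_CUBIC))
E
```

```text
[ 593.64547284 -113.48716843  214.40443181] [ 1.66221926e-02  9.99861820e-01  1.19789200e-04 -1.72309158e-04] 34.63857761753609
[[320.22528673 237.72379576]]
```

View pics/w2c.png

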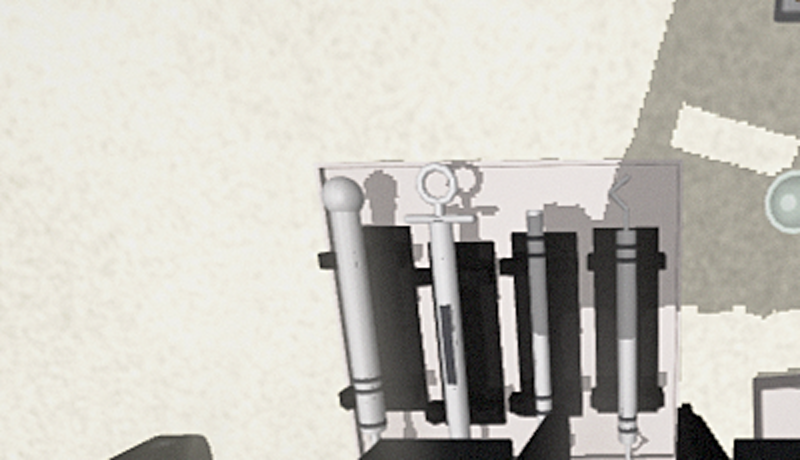

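```bash
python3 - <<'E'
from h import *
d=np.load("w2.npz");s=dict(ee_pos=d["p"],orientation=d["o"]);K,P=cam("wrist",s)
T=np.array(cams.get_image.__self__ is None) if 0 else None
K2,P2=cam("top")
for n,a,b,z,t in(("scaler",(627,229),(627.5,432),48,(545,142)),("mirror",(534,211),(543,413),47,(611,160)),("syringe",(437,222),(456,435),50,(678,150)),("elevator",(342,194),(371,430),51.5,(743,160))):
    A=px2(K,P,[np.array(a)/2+[10,20],np.array(b)/2+[10,20]],z)
    q=px2(K2,P2,[np.array(t)/2.85+[170,140]],z)[0]
    dx,dy=(A[1]-A[0])[:2]
    print(n,A[:,:2].round(1).tolist(),"len",np.hypot(dx,dy).round(1),"yaw",np.degrees(np.arctan2(dy,dx)).round(2),"y@594",(A[0,1]+(594-A[0,0])*dy/dx).round(1),"top",q.round(1))
E
```

```text
scaler [[533.4, -108.1], [662.2, -111.7]] len 128.8 yaw -1.62 y@594 -109.8 top [ 603.4 -112.4   48. ]
mirror [[521.4, -162.4], [647.6, -165.9]] len 126.3 yaw -1.61 y@594 -164.4 top [ 588.  -167.6   47. ]
syringe [[525.7, -219.1], [659.7, -222.8]] len 134.1 yaw -1.58 y@594 -221.0 top [ 595.6 -223.5   50. ]
elevator [[508.3, -271.4], [653.9, -276.6]] len 145.7 yaw -2.04 y@594 -274.4 top [ 586.6 -277.4   51.5]
```

Emit:
play_rows(
  rows=[
    [-0.0013,0.0007,0.0335,0,0.035],
    [-0.0013,0.0007,0.0335,0,0.035],
    [-0.0013,0.0007,0.0335,0,0.035],
    [-0.0013,0.0006,0.0335,0,0.035],
    [0,0,0,0,0.035],
    [0,0,0,0,0.035],
  ],
)

```text
time_s: 3.85
ee_pos: [599.2, -110.4, 81.1]
orientation: [0.013, 1.0, 0.0, -0.0]
force: [0.5, -0.2, 1.2]
opening: 34.8
finger_force: 0.0
```

```bash
python3 - <<'E'
from h import *
s=r.observe();im=cams.get_image("wrist");cv2.imwrite("pics/w3.png",im)
np.savez("w3.npz",p=s["ee_pos"],o=s["orientation"]);print(s["ee_pos"])
E
```

```text
[ 599.22039403 -110.41571129   81.12700079]
```

View pics/w3.png

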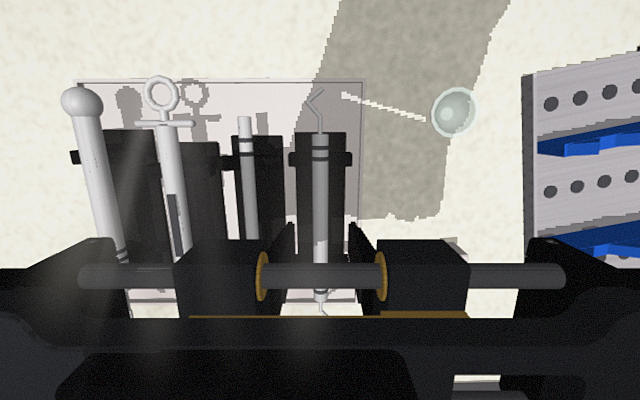

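```bash
python3 - <<'E'
from h import *
d=np.load("w3.npz");s=dict(ee_pos=d["p"],orientation=d["o"]);K,P=cam("wrist",s)
for n,p,z in(("sc rear",(320,134),51),("sc front",(320,294),48),("mir rear",(244,117),48),("syr barrel rear",(176,127),52),("elev ball",(82,103),51.5)):
    print(n,px2(K,P,[p],z).round(1))
E
```

```text
sc rear [[ 533.9 -108.9   51. ]]
sc front [[ 663.7 -112.5   48. ]]
mir rear [[ 521.  -161.8   48. ]]
syr barrel rear [[ 526.5 -208.4   52. ]]
elev ball [[ 509.1 -270.    51.5]]
```

Emit:
play_rows(
  rows=[
    [0,0,0.026,0,0.035],
    [0,0,0.026,0,0.035],
    [0,0,0,0,0.035],
    [0,0,0,0,0.02],
    [0,0,0,0,0.005],
    [0,0,0,0,0.005],
    [0,0,0,0,0.005],
    [0,0,0,0,0.005],
  ],
  squeeze=20,
)

```text
time_s: 4.7
ee_pos: [599.6, -110.8, 29.7]
orientation: [0.014, 1.0, -0.0, 0.001]
force: [-0.5, -0.1, 6.9]
opening: 11.4
finger_force: 20.0
```

Emit:
play_rows(
  rows=[
    [0,0,-0.01,0,0.005],
    [0,0,-0.02,0,0.005],
    [0,0,-0.035,0,0.005],
    [0,0,-0.035,0,0.005],
    [0.0024,0.0319,0,0,0.005],
    [0.0024,0.0319,0,0,0.005],
    [0.0024,0.0319,0,0,0.005],
    [0.0024,0.0319,0,0,0.005],
    [0.0024,0.0319,0,0,0.005],
    [0.0024,0.0319,0,0,0.005],
    [0.0024,0.0319,0,0,0.005],
    [0,0,0,-0.104,0.005],
    [0,0,0,-0.104,0.005],
    [0,0,0,0,0.005],
    [0,0,0,0,0.005],
  ],
)

```text
time_s: 6.2
ee_pos: [588.4, 113.0, 129.1]
orientation: [-0.088, 0.996, 0.0, 0.0]
force: [-0.5, 0.5, 0.0]
opening: 11.2
finger_force: 20.0
```

```bash
python3 - <<'E'
from h import *
s=r.observe();im=cams.get_image("wrist");cv2.imwrite("pics/w4.png",im)
np.savez("w4.npz",p=s["ee_pos"],o=s["orientation"]);print(s["ee_pos"],s["orientation"],s["opening"],s["force"])
K,P=cam("wrist",s)
C=np.array([574.5,193.8]);t=np.radians(10.3);c,sn=np.cos(t),np.sin(t)
def w(x,y,z): return [C[0]+c*x-sn*y,C[1]+sn*x+c*y,z]
print("near notch (near face)",proj(K,P,[w(-50,y,40) for y in(-82.5,-27.5,27.5,82.5)]).round(1).tolist())
print("peaks -40",proj(K,P,[w(-40,y,62) for y in(-55,0,55)]).round(1).tolist())
print("rim",proj(K,P,[w(-105,118,14),w(-105,-118,14)]).round(1).tolist())
E
```

```text
[588.42004905 112.98916452 129.0527726 ] [-8.84408906e-02  9.96081414e-01  4.59919128e-05  1.52595246e-04] 11.24933840535506 [-0.46867583  0.5095502   0.00701263]
near notch (near face) [[320.0, 149.6], [379.7, 149.5], [439.4, 149.3], [499.2, 149.2]]
peaks -40 [[352.1, 163.7], [416.6, 163.5], [481.1, 163.4]]
rim [[528.7, 88.8], [282.9, 89.4]]
```

View pics/w4.png

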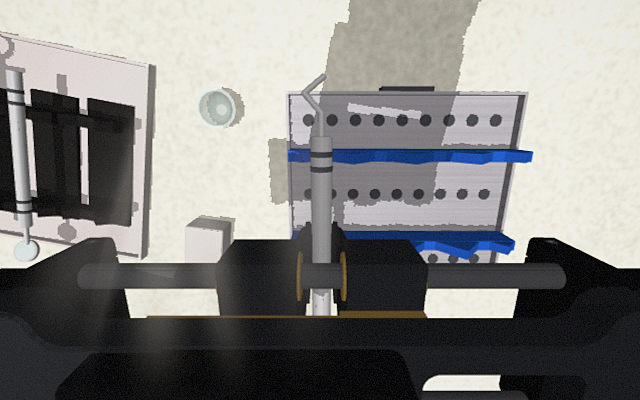

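```bash
python3 - <<'E'
from h import *
im=cv2.imread("pics/w4.png");bl,_=masks(im)
print([(c,int(np.flatnonzero(bl[140:180,c])[-1]+140),int(np.flatnonzero(bl[140:180,c])[0]+140)) for c in range(288,536,5) if bl[140:180,c].any()])
cv2.imwrite("pics/w4c.png",cv2.resize(im[130:262,280:545],None,fx=3,fy=3,interpolation=cv2.INTER_CUBIC))
E
```

```text
[(288, 160, 150), (293, 160, 149), (298, 161, 149), (303, 161, 149), (308, 161, 149), (333, 161, 149), (338, 161, 149), (343, 162, 149), (348, 163, 149), (353, 163, 149), (358, 162, 149), (363, 162, 149), (368, 161, 149), (373, 160, 149), (378, 161, 149), (383, 161, 149), (388, 161, 149), (393, 161, 149), (398, 161, 149), (403, 162, 149), (408, 162, 149), (413, 163, 149), (418, 163, 149), (423, 162, 149), (428, 161, 149), (433, 161, 149), (438, 161, 149), (443, 161, 149), (448, 161, 149), (453, 161, 149), (458, 162, 149), (463, 162, 149), (468, 163, 149), (473, 163, 149), (478, 164, 149), (483, 163, 149), (488, 161, 149), (493, 161, 149), (498, 161, 149), (503, 161, 149), (508, 161, 149), (513, 162, 149), (518, 161, 150), (523, 162, 151), (528, 161, 151)]
```

View pics/w4c.png

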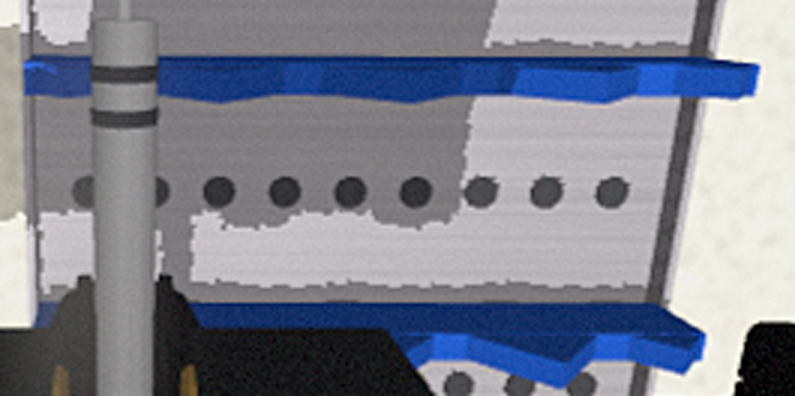

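Emit:
play_rows(
  rows=[
    [-0.0007,0,0.03,0,0.005],
    [0,0,0.03,0,0.005],
    [0,0,0.025,0,0.005],
    [0,0,0.012,0,0.005],
    [0,0,0.001,0,0.005],
    [0,0,0,0,0.005],
    [0,0,0,0,0.005],
  ],
)

```text
time_s: 6.95
ee_pos: [589.6, 113.2, 31.6]
orientation: [-0.09, 0.996, 0.0, 0.001]
force: [0.1, -0.5, -0.0]
opening: 11.6
finger_force: 20.0
```

Emit:
play_rows(
  rows=[
    [0,-0.0003,0.001,0,0.005],
    [0,0,0.001,0,0.005],
    [0,0,0,0,0.005],
    [0,0,0,0,0.005],
  ],
)

```text
time_s: 7.35
ee_pos: [589.3, 112.9, 28.8]
orientation: [-0.09, 0.996, 0.0, 0.0]
force: [1.2, -0.3, 1.5]
opening: 11.7
finger_force: 20.0
```

Emit:
play_rows(
  rows=[
    [0,0,0.001,0,0.005],
    [0,0,0,0,0.005],
    [0,0,0,0,0.005],
  ],
)

```text
time_s: 7.65
ee_pos: [589.4, 112.9, 28.6]
orientation: [-0.09, 0.996, 0.0, 0.0]
force: [-3.1, -0.8, 11.2]
opening: 11.2
finger_force: 20.0
```

Emit:
play_rows(
  rows=[
    [0,0,0,0,0.014],
    [0,0,0,0,0.018],
    [0,0,0,0,0.024],
    [0,0,0,0,0.03],
    [0,0,0,0,0.03],
    [0,0,-0.01,0,0.03],
    [0,0,-0.045,0,0.03],
    [0,0,-0.045,0,0.03],
    [0.00565,-0.0343,0,0,0.03],
    [0.00565,-0.0343,0,0,0.03],
    [0.00565,-0.0343,0,0,0.03],
    [0.00565,-0.0343,0,0,0.03],
    [0.00565,-0.0343,0,0,0.03],
    [0.00565,-0.0343,0,0,0.03],
    [0.00565,-0.0343,0,0,0.03],
    [0.00565,-0.0343,0,0,0.03],
    [0,0,0,0.104,0.03],
    [0,0,0,0.104,0.03],
    [0,0,0.048,0,0.03],
    [0,0,0,0,0.03],
  ],
)

```text
time_s: 9.65
ee_pos: [591.6, -164.4, 76.1]
orientation: [0.014, 1.0, 0.001, -0.003]
force: [-0.5, 0.7, 1.5]
opening: 29.9
finger_force: 0.0
```

Emit:
play_rows(
  rows=[
    [0,0,0,0,0.03],
  ],
)

```text
time_s: 9.75
ee_pos: [593.7, -165.1, 80.1]
orientation: [0.014, 1.0, 0.0, -0.001]
force: [0.9, 0.2, 0.6]
opening: 29.9
finger_force: 0.0
```

```bash
python3 - <<'E'
from h import *
s=r.observe();im=cams.get_image("wrist");cv2.imwrite("pics/w5.png",im)
sc=cams.get_image("scene")
np.savez("w5.npz",p=s["ee_pos"],o=s["orientation"]);print(s["ee_pos"],s["orientation"],s["opening"])
a=cv2.resize(im[60:320,130:430],None,fx=1.4,fy=1.4);b=cv2.resize(sc[120:280,310:510],None,fx=1.85,fy=1.85)
h=max(a.shape[0],b.shape[0]);f=lambda q:cv2.copyMakeBorder(q,0,h-q.shape[0],0,0,0)
cv2.imwrite("pics/m5.png",np.hstack([f(a),f(b)]));print(a.shape,b.shape)
E
```

```text
[ 593.71545782 -165.08945959   80.11140404] [ 1.36789492e-02  9.99906137e-01  3.15186924e-04 -7.10392989e-04] 29.879114648809576
(364, 420, 3) (296, 370, 3)
```

View pics/m5.png

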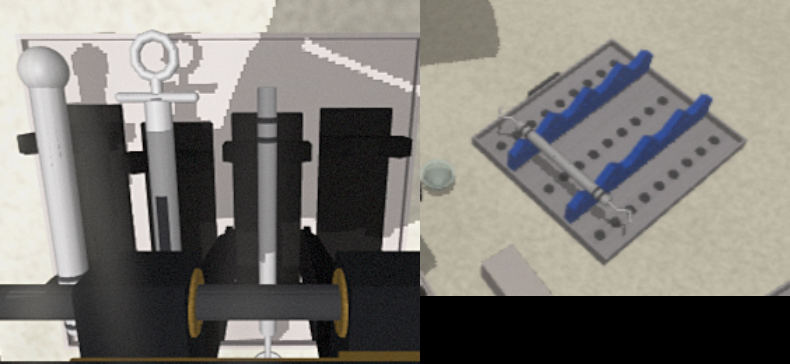

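Emit:
play_rows(
  rows=[
    [0,0,0.026,0,0.03],
    [0,0,0.025,0,0.03],
    [0,0,0,0,0.03],
    [0,0,0,0,0.02],
    [0,0,0,0,0.003],
    [0,0,0,0,0.003],
    [0,0,0,0,0.003],
    [0,0,0,0,0.003],
  ],
  squeeze=20,
)

```text
time_s: 10.65
ee_pos: [594.5, -165.3, 29.9]
orientation: [0.014, 1.0, -0.0, 0.001]
force: [-0.7, 0.8, 7.4]
opening: 8.9
finger_force: 20.0
```

Emit:
play_rows(
  rows=[
    [0,0,-0.01,0,0.003],
    [0,0,-0.02,0,0.003],
    [0,0,-0.035,0,0.003],
    [0,0,-0.035,0,0.003],
    [0.0027,0.0368,0,0,0.003],
    [0.0027,0.0368,0,0,0.003],
    [0.0027,0.0368,0,0,0.003],
    [0.0027,0.0368,0,0,0.003],
    [0.0027,0.0368,0,0,0.003],
    [0.0027,0.0368,0,0,0.003],
    [0.0027,0.0368,0,0,0.003],
    [0.0027,0.0368,0,0,0.003],
    [0.0027,0.0368,0,0,0.003],
    [0,0,0,-0.104,0.003],
    [0,0,0,-0.104,0.003],
    [0,0,0,0,0.003],
    [0,0,0,0,0.003],
  ],
)

```text
time_s: 12.35
ee_pos: [578.8, 166.5, 129.1]
orientation: [-0.088, 0.996, 0.0, 0.0]
force: [-0.5, -0.2, 0.1]
opening: 9.6
finger_force: 20.0
```

Emit:
play_rows(
  rows=[
    [-0.0005,0,0.03,-0.003,0.003],
    [0,0,0.03,0,0.003],
    [0,0,0.025,0,0.003],
    [0,0,0.011,0,0.003],
    [0,0,0.001,0,0.003],
    [0,0,0.001,0,0.003],
    [0,0,0,0,0.003],
    [0,0,0,0,0.003],
  ],
)

```text
time_s: 13.15
ee_pos: [579.7, 166.7, 31.6]
orientation: [-0.091, 0.996, 0.0, 0.001]
force: [1.2, 0.7, -0.1]
opening: 9.4
finger_force: 20.0
```

Emit:
play_rows(
  rows=[
    [0,0,0.001,0,0.003],
    [0,0,0,0,0.003],
    [0,0,0,0,0.003],
  ],
)

```text
time_s: 13.45
ee_pos: [579.5, 166.7, 30.0]
orientation: [-0.091, 0.996, 0.0, 0.0]
force: [0.0, 0.1, 2.5]
opening: 9.4
finger_force: 20.0
```

Emit:
play_rows(
  rows=[
    [0,0,0.001,0,0.003],
    [0,0,0,0,0.003],
    [0,0,0,0,0.003],
  ],
)

```text
time_s: 13.75
ee_pos: [579.6, 166.7, 29.8]
orientation: [-0.091, 0.996, 0.0, 0.001]
force: [-3.3, -0.5, 12.5]
opening: 9.4
finger_force: 20.0
```

Emit:
play_rows(
  rows=[
    [0,0,0,0,0.014],
    [0,0,0,0,0.018],
    [0,0,0,0,0.03],
    [0,0,0,0,0.03],
    [0,0,-0.01,0,0.03],
    [0,0,-0.045,0,0.03],
    [0,0,-0.045,0,0.03],
    [0.0053,-0.0384,0,0,0.034],
    [0.0053,-0.0384,0,0,0.034],
    [0.0053,-0.0384,0,0,0.034],
    [0.0053,-0.0384,0,0,0.034],
    [0.0053,-0.0384,0,0,0.034],
    [0.0053,-0.0384,0,0,0.034],
    [0.0053,-0.0384,0,0,0.034],
    [0.0053,-0.0384,0,0,0.034],
    [0.0053,-0.0384,0,0,0.034],
    [0.0053,-0.0384,0,0,0.034],
    [0,0,0,0.105,0.034],
    [0,0,0,0.105,0.034],
    [0,0,0.045,0,0.034],
  ],
)

```text
time_s: 15.75
ee_pos: [599.8, -222.4, 88.6]
orientation: [0.016, 1.0, -0.002, 0.005]
force: [1.1, 0.4, -0.9]
opening: 34.4
finger_force: 0.0
```

Emit:
play_rows(
  rows=[
    [0,0,0,0,0.034],
    [0,0,0,0,0.034],
  ],
)

```text
time_s: 15.95
ee_pos: [597.0, -220.5, 84.1]
orientation: [0.013, 1.0, 0.0, -0.001]
force: [0.7, -0.3, -0.1]
opening: 33.7
finger_force: 0.0
```

```bash
python3 - <<'E'
from h import *
s=r.observe();im=cams.get_image("wrist");cv2.imwrite("pics/w6.png",im)
sc=cams.get_image("scene")
np.savez("w6.npz",p=s["ee_pos"],o=s["orientation"]);print(s["ee_pos"],s["orientation"],s["opening"])
K,P=cam("wrist",s);o=s["ee_pos"]
print(proj(K,P,[o+[x,-x*.028,52-o[2]] for x in(-74,-68,68)]).round(1).tolist())
a=cv2.resize(im[60:320,180:480],None,fx=1.4,fy=1.4);b=cv2.resize(sc[120:280,310:510],None,fx=1.85,fy=1.85)
h=max(a.shape[0],b.shape[0]);f=lambda q:cv2.copyMakeBorder(q,0,h-q.shape[0],0,0,0)
cv2.imwrite("pics/m6.png",np.hstack([f(a),f(b)]))
E
```

```text
[ 597.00240156 -220.47516237   84.08111735] [ 1.31503612e-02  9.99913291e-01  3.21191609e-04 -6.13323546e-04] 33.70544448116067
[[320.5, 121.2], [320.4, 130.1], [320.2, 298.6]]
```

View pics/m6.png

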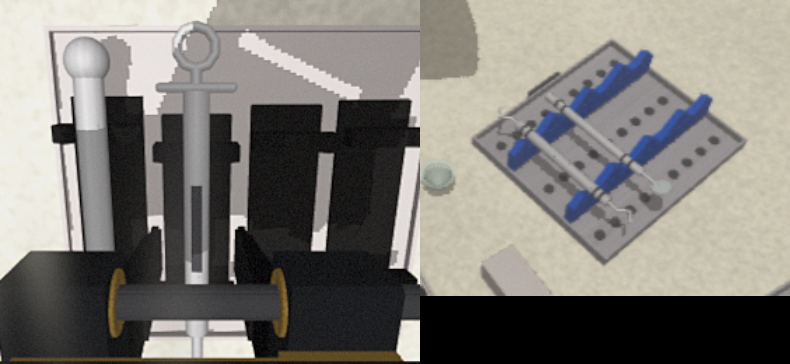

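Emit:
play_rows(
  rows=[
    [0,0,0.027,0,0.034],
    [0,0,0.027,0,0.034],
    [0,0,0,0,0.034],
    [0,0,0,0,0.02],
    [0,0,0,0,0.006],
    [0,0,0,0,0.006],
    [0,0,0,0,0.006],
    [0,0,0,0,0.006],
  ],
  squeeze=30,
)

```text
time_s: 16.85
ee_pos: [597.8, -220.8, 31.0]
orientation: [0.013, 1.0, -0.0, 0.001]
force: [0.4, -0.3, 7.6]
opening: 13.5
finger_force: 30.0
```

Emit:
play_rows(
  rows=[
    [0,0,-0.01,0,0.006],
    [0,0,-0.02,0,0.006],
    [0,0,-0.035,0,0.006],
    [0,0,-0.035,0,0.006],
    [0.004,0.0441,0,0,0.006],
    [0.004,0.0441,0,0,0.006],
    [0.004,0.0441,0,0,0.006],
    [0.004,0.0441,0,0,0.006],
    [0.004,0.0441,0,0,0.006],
    [0.004,0.0441,0,0,0.006],
    [0.004,0.0441,0,0,0.006],
    [0.004,0.0441,0,0,0.006],
    [0.004,0.0441,0,0,0.006],
    [0.004,0.0441,0,0,0.006],
    [0,0,0,-0.1035,0.006],
    [0,0,0,-0.1035,0.006],
    [0,0,0,0,0.006],
    [0,0,0,0,0.006],
  ],
)

```text
time_s: 18.65
ee_pos: [569.0, 221.2, 130.1]
orientation: [-0.088, 0.996, 0.0, 0.0]
force: [-0.1, -0.6, -0.8]
opening: 13.1
finger_force: 30.0
```

Emit:
play_rows(
  rows=[
    [-0.0004,-0.0004,0.03,-0.004,0.006],
    [0,0,0.03,0,0.006],
    [0,0,0.025,0,0.006],
    [0,0,0.011,0,0.006],
    [0,0,0.001,0,0.006],
    [0,0,0.001,0,0.006],
    [0,0,0,0,0.006],
    [0,0,0,0,0.006],
  ],
)

```text
time_s: 19.45
ee_pos: [569.8, 221.2, 32.6]
orientation: [-0.092, 0.996, 0.0, 0.001]
force: [-0.0, 0.6, -1.3]
opening: 13.5
finger_force: 30.0
```

Emit:
play_rows(
  rows=[
    [0,0,0.001,0,0.006],
    [0,0,0,0,0.006],
    [0,0,0,0,0.006],
  ],
)

```text
time_s: 19.75
ee_pos: [569.7, 221.1, 31.1]
orientation: [-0.092, 0.996, 0.0, 0.0]
force: [-0.1, -0.1, 3.8]
opening: 13.4
finger_force: 30.0
```

Emit:
play_rows(
  rows=[
    [0,0,0.001,0,0.006],
    [0,0,0,0,0.006],
    [0,0,0,0,0.006],
  ],
)

```text
time_s: 20.05
ee_pos: [569.7, 221.1, 30.9]
orientation: [-0.092, 0.996, 0.0, 0.001]
force: [-3.6, -0.9, 13.6]
opening: 13.2
finger_force: 30.0
```

Emit:
play_rows(
  rows=[
    [0,0,0,0,0.016],
    [0,0,0,0,0.022],
    [0,0,0,0,0.032],
    [0,0,0,0,0.032],
    [0,0,-0.01,0,0.032],
    [0,0,-0.045,0,0.032],
    [0,0,-0.045,0,0.032],
    [0.00645,-0.0447,0,0,0.036],
    [0.00645,-0.0447,0,0,0.036],
    [0.00645,-0.0447,0,0,0.036],
    [0.00645,-0.0447,0,0,0.036],
    [0.00645,-0.0447,0,0,0.036],
    [0.00645,-0.0447,0,0,0.036],
    [0.00645,-0.0447,0,0,0.036],
    [0.00645,-0.0447,0,0,0.036],
    [0.00645,-0.0447,0,0,0.036],
    [0.00645,-0.0447,0,0,0.036],
    [0.00645,-0.0447,0,0,0.036],
    [0,0,0,0.1055,0.036],
    [0,0,0,0.1055,0.036],
  ],
)

```text
time_s: 22.05
ee_pos: [589.4, -277.0, 130.0]
orientation: [0.017, 1.0, 0.0, 0.0]
force: [-0.4, 0.0, -0.7]
opening: 36.4
finger_force: 0.0
```

Emit:
play_rows(
  rows=[
    [0,0,0.045,0,0.036],
    [0,0,0,0,0.036],
    [0,0,0,0,0.036],
  ],
)

```text
time_s: 22.35
ee_pos: [589.6, -275.2, 85.1]
orientation: [0.013, 1.0, 0.0, -0.001]
force: [0.4, -0.4, 0.8]
opening: 36.1
finger_force: 0.0
```

```bash
python3 - <<'E'
from h import *
s=r.observe();im=cams.get_image("wrist");cv2.imwrite("pics/w7.png",im)
sc=cams.get_image("scene")
np.savez("w7.npz",p=s["ee_pos"],o=s["orientation"]);print(s["ee_pos"],s["orientation"],s["opening"])
K,P=cam("wrist",s);o=s["ee_pos"]
print(proj(K,P,[o+[x,-x*.028,52-o[2]] for x in(-83,-75,68)]).round(1).tolist())
a=cv2.resize(im[60:320,180:480],None,fx=1.4,fy=1.4);b=cv2.resize(sc[120:280,310:510],None,fx=1.85,fy=1.85)
h=max(a.shape[0],b.shape[0]);f=lambda q:cv2.copyMakeBorder(q,0,h-q.shape[0],0,0,0)
cv2.imwrite("pics/m7.png",np.hstack([f(a),f(b)]))
E
```

```text
[ 589.62358916 -275.24080447   85.07013747] [ 1.31537587e-02  9.99913238e-01  3.89695111e-04 -5.85492974e-04] 36.125139099259776
[[320.5, 107.8], [320.5, 119.8], [320.2, 297.8]]
```

View pics/m7.png

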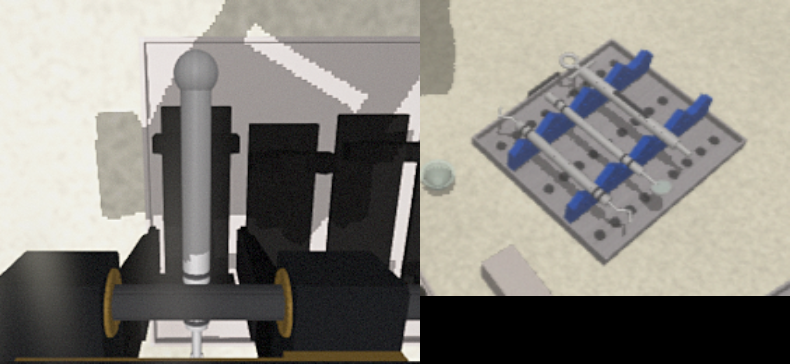

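Emit:
play_rows(
  rows=[
    [0,0,0.027,0,0.036],
    [0,0,0.027,0,0.036],
    [0,0,0,0,0.036],
    [0,0,0,0,0.022],
    [0,0,0,0,0.008],
    [0,0,0,0,0.008],
    [0,0,0,0,0.008],
    [0,0,0,0,0.008],
  ],
  squeeze=30,
)

```text
time_s: 23.25
ee_pos: [590.4, -275.7, 32.0]
orientation: [0.013, 1.0, -0.0, 0.001]
force: [-0.5, 1.0, 6.9]
opening: 15.5
finger_force: 30.0
```

Emit:
play_rows(
  rows=[
    [0,0,-0.01,0,0.008],
    [0,0,-0.02,0,0.008],
    [0,0,-0.035,0,0.008],
    [0,0,-0.035,0,0.008],
    [0.00375,0.0458,0,0,0.008],
    [0.00375,0.0458,0,0,0.008],
    [0.00375,0.0458,0,0,0.008],
    [0.00375,0.0458,0,0,0.008],
    [0.00375,0.0458,0,0,0.008],
    [0.00375,0.0458,0,0,0.008],
    [0.00375,0.0458,0,0,0.008],
    [0.00375,0.0458,0,0,0.008],
    [0.00375,0.0458,0,0,0.008],
    [0.00375,0.0458,0,0,0.008],
    [0.00375,0.0458,0,0,0.008],
    [0.00375,0.0458,0,0,0.008],
    [0,0,0,-0.105,0.008],
    [0,0,0,-0.105,0.008],
    [0,0,0,0,0.008],
    [0,0,0,0,0.008],
  ],
)

```text
time_s: 25.25
ee_pos: [559.5, 275.1, 131.1]
orientation: [-0.09, 0.996, 0.0, 0.0]
force: [0.4, 0.5, -0.1]
opening: 15.2
finger_force: 30.0
```

Emit:
play_rows(
  rows=[
    [0,-0.0004,0.03,0,0.008],
    [0,0,0.03,0,0.008],
    [0,0,0.025,0,0.008],
    [0,0,0.011,0,0.008],
    [0,0,0.001,0,0.008],
    [0,0,0.001,0,0.008],
    [0,0,0,0,0.008],
    [0,0,0,0,0.008],
  ],
)

```text
time_s: 26.05
ee_pos: [560.0, 275.0, 33.7]
orientation: [-0.091, 0.996, 0.0, 0.001]
force: [-0.0, 0.5, -1.3]
opening: 15.3
finger_force: 30.0
```

Emit:
play_rows(
  rows=[
    [0,0,0.001,0,0.008],
    [0,0,0,0,0.008],
    [0,0,0,0,0.008],
  ],
)

```text
time_s: 26.35
ee_pos: [559.6, 274.9, 31.9]
orientation: [-0.091, 0.996, 0.0, 0.0]
force: [-0.3, 0.5, 1.1]
opening: 15.2
finger_force: 30.0
```

Emit:
play_rows(
  rows=[
    [0,0,0.001,0,0.008],
    [0,0,0,0,0.008],
    [0,0,0,0,0.008],
  ],
)

```text
time_s: 26.65
ee_pos: [559.7, 274.9, 31.7]
orientation: [-0.091, 0.996, 0.0, 0.0]
force: [-2.9, -1.1, 10.4]
opening: 15.0
finger_force: 30.0
```

Seated. Release, back away so the cassette is in view.

Emit:
play_rows(
  rows=[
    [0,0,0,0,0.018],
    [0,0,0,0,0.024],
    [0,0,0,0,0.034],
    [0,0,0,0,0.034],
    [0,0,-0.01,0,0.034],
    [0,0,-0.045,0,0.034],
    [0,0,-0.045,0,0.034],
    [0,0,-0.045,0,0.034],
    [0,-0.03,-0.02,0,0.034],
    [-0.02,-0.03,0,0,0.034],
    [-0.03,-0.02,0,0,0.034],
    [-0.03,0,0,0,0.034],
    [0,0,0,0,0.034],
    [0,0,0,0,0.034],
  ],
)

```text
time_s: 28.05
ee_pos: [652.5, 210.6, 195.6]
orientation: [-0.091, 0.996, 0.0, -0.0]
force: [-0.3, -0.7, -0.5]
opening: 33.7
finger_force: 0.0
```

```bash
python3 - <<'E'
from h import *
s=r.observe();im=cams.get_image("wrist");sc=cams.get_image("scene");print(s["ee_pos"])
a=cv2.resize(im[40:260,200:440],None,fx=1.65,fy=1.65);b=cv2.resize(sc[110:290,310:510],None,fx=2,fy=2)
h=max(a.shape[0],b.shape[0]);f=lambda q:cv2.copyMakeBorder(q,0,h-q.shape[0],0,0,0)
cv2.imwrite("pics/m8.png",np.hstack([f(a),f(b)]))
E
```

```text
[652.52340991 210.62638635 195.57968233]
```

View pics/m8.png

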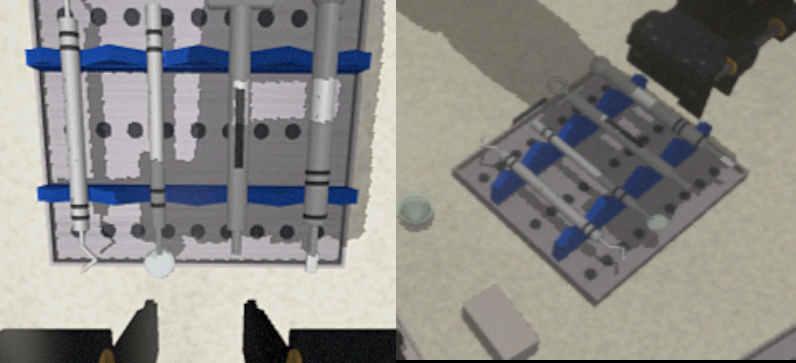

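The final picture shows all four instruments bedded across both rails, left to right on the robot's side: elevator, syringe, mirror and scaler. The gripper is clear of them.

```bash
python3 -c "
from bench import close_job
print(close_job())"
```

```text
the job is handed in; nothing more can be done
None
```

The job is handed in at about 28 s: all four instruments lie in the cassette in reverse order, each bedded in its slot across both rails and centred to within about 3 mm by my estimate; nothing was dropped, and the hand-in gave no verdict.

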